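Complete the row of glaze jars on the studio shelf

TASK

Put the two red-brown glaze jars from the bench onto the low white shelf, one centred on each of the two empty cork spots, so that four jars stand upright there in one neat row. Set them down gently, and leave the blue and the green jar already on the shelf where they are.

Things in the scene. Friction and masses are not known exactly. Their poses are not given: they have to be found in the camera images.
- red_jar_1_mid (a point): first closed round red-brown glaze jar with a red-brown lid, 80 mm tall, 54 mm across (its lid, the top 20 mm, is 51 mm across), about 0.3 kg, standing on the bench, to be put on the shelf; this point is on its axis half-way up, 40 mm above its underside. z is the jar's axis.
- red_jar_2_mid (a point): second closed round red-brown glaze jar with a red-brown lid, 80 mm tall, 54 mm across (its lid, the top 20 mm, is 51 mm across), about 0.3 kg, standing on the bench, to be put on the shelf; this point is on its axis half-way up, 40 mm above its underside. z is the jar's axis.
- spot_1_top (a point): first empty place: centre of the top face of a fixed flat round cork disc, 68 mm across, 2 mm thick, tan with a dark brown rim, on the low white shelf; its top is 62 mm above the bench. Either red-brown jar may go here. z is up, x points across the row (away from the robot), y along it. The places are 75 mm apart. The shelf board is 330 mm long, 150 mm deep; the row runs along its middle.
- spot_2_top (a point): second empty place: centre of the top face of a fixed flat round cork disc, 68 mm across, 2 mm thick, tan with a dark brown rim, on the low white shelf; its top is 62 mm above the bench. Either red-brown jar may go here. z is up, x points across the row (away from the robot), y along it. The places are 75 mm apart.
- blue_jar_mid (a point): closed round blue glaze jar with a white lid, 80 mm tall, 54 mm across, already standing directly on the shelf board (60 mm above the bench) in the row, to be left where it is; this point is on its axis half-way up, 40 mm above its underside.
- green_jar_mid (a point): closed round green glaze jar with a white lid, 80 mm tall, 54 mm across, already standing directly on the shelf board (60 mm above the bench) in the row, to be left where it is; this point is on its axis half-way up, 40 mm above its underside.

How it is judged:
At the end, for the whole second after the job is handed in: One red-brown jar stands on each of the two cork spots, its axis within 15 mm of the spot's centre and within 10 degrees of upright, resting on it (half-way point 34 to 46 mm above the spot), released and at rest; the blue and green jars are within 20 mm of where they started ((((horizontal distance between red_jar_1_mid and spot_1_top below 0.015 m and z of red_jar_1_mid in the frame of spot_1_top between 0.034 and 0.046 m) and (horizontal distance between red_jar_2_mid and spot_2_top below 0.015 m and z of red_jar_2_mid in the frame of spot_2_top between 0.034 and 0.046 m)) or ((horizontal distance between red_jar_1_mid and spot_2_top below 0.015 m and z of red_jar_1_mid in the frame of spot_2_top between 0.034 and 0.046 m) and (horizontal distance between red_jar_2_mid and spot_1_top below 0.015 m and z of red_jar_2_mid in the frame of spot_1_top between 0.034 and 0.046 m))) and angle between each of red_jar_1_mid, red_jar_2_mid's own z axis and vertical below 0.17 rad and linear speed of each of red_jar_1, red_jar_2 below 0.02 m/s and distance of each of blue_jar_mid, green_jar_mid from where it was at the start of the episode below 0.02 m); the robot touches nothing.
It fails at once if the blue jar already on the shelf is pushed more than 20 mm from its place (distance of blue_jar_mid from where it was at the start of the episode above 0.02 m).
It fails at once if the green jar already on the shelf is pushed more than 20 mm from its place (distance of green_jar_mid from where it was at the start of the episode above 0.02 m).
It fails at once if a red-brown jar is dropped onto the shelf: it comes down on a place faster than 0.6 m/s ((horizontal distance between red_jar_1_mid and spot_1_top below 0.03 m and z of red_jar_1_mid in the frame of spot_1_top below 0.06 m and linear speed of red_jar_1 above 0.6 m/s) or (horizontal distance between red_jar_1_mid and spot_2_top below 0.03 m and z of red_jar_1_mid in the frame of spot_2_top below 0.06 m and linear speed of red_jar_1 above 0.6 m/s) or (horizontal distance between red_jar_2_mid and spot_1_top below 0.03 m and z of red_jar_2_mid in the frame of spot_1_top below 0.06 m and linear speed of red_jar_2 above 0.6 m/s) or (horizontal distance between red_jar_2_mid and spot_2_top below 0.03 m and z of red_jar_2_mid in the frame of spot_2_top below 0.06 m and linear speed of red_jar_2 above 0.6 m/s)).
It also fails if it takes over 54 s, if anything falls off the work surface, if the arm or the gripper's body presses on something with over 40 N, if the wrist force passes 120 N, or if a joint passes its speed limit or range.

ROBOT

A 6-joint arm with a two-finger parallel gripper is mounted at the origin on the work surface. World frame = base frame: x ahead of the robot, y to its left, z up, the work surface at z = 0. Lengths are in m, angles in rad, forces in N, time in s.
With the tool pointing down it reaches from about 0.35 to 0.775 m from the base axis. Payload 5.5 kg.
Tool frame: the origin (TCP) lies midway between the tips of the shut fingers; the grasp point (between the pads) lies 19 mm behind it; z points along the fingers, x is the direction in which the jaws open and shut, and the axes are right-handed (so a half turn about z gives the same grasp; the last joint's range is limited). The gripper opens to 85 mm and grips with 20 to 120 N. Pads are 22 mm wide; open, the fingers measure 114 mm over their backs; the gripper's body (76 mm by 85 mm) begins 54 mm behind the grasp point. The pads swing forward as they close: fully open they stand 13 mm farther back than shut.
Start: joints at [1.093, 0.313, 0.046, 1.304, 0, 1.431], TCP at [0.191, 0.543, 0.231] pointing down, gripper open.
Joint ranges: [-2.76, 2.76], [-0.86, 1.69], [-1.03, 1.26], [-2.2, 2.34], [-1.47, 1.5], [-3.14, 3.14]. Speed limits (rad/s): [2.57, 2.57, 3.14, 3.14, 3.14, 3.14].

INTERFACE

Orientations are given as a rotation vector (axis times angle).
In Python, from cell import arm, read_camera, get_calibration, order gives the robot as it stands.
- The arm moves only by the shell command python3 -m pendant 'ROWS' [FORCE]. ROWS is JSON, a list of rows, each a list of 7 numbers: the shift along the tool's x, y, z in m, then the turn, a rotation vector about the tool's x, y, z in degrees, then the opening in per cent of the stroke, from 0 (shut) to 100 (fully open). In form: [[x, y, z, wx, wy, wz, jaw], ...]. A call has 1 to 5 rows; each row shifts and turns the commanded pose from where the row before left it, along the tool's axes as they then stand; what a row does not reach is not made up. A row lasts 1/10 s, in which the tool goes at most 50 mm and 8.59 degrees, less where a joint would pass 70% of its speed; a pose out of reach is approached as far as the arm can. A call is refused whole if a number of a shift passes 0.05 or a number of a turn 8.59, either way. A call with a gripper value outside its range is refused whole. The fingers move at their own pace and stop on an object; FORCE is the grip in N (left out, the last holds). Time passes only in rows, so rows that do not move let the fingers close. It gives the time, the measured TCP pose, the force and the opening at its end, in the units of the state.
- arm.state(): the state, without advancing time (a new reading comes with each control period).
- read_camera(name): name is "side" or "top" or "wrist"; returns (picture, depth): 400x640x3 uint8, red, green, blue; 400x640 float32, m along the optical axis (not along the pixel's ray), 0 where there is no reading.
- get_calibration(name): a dict with "camera_matrix" (3x3 intrinsics, pixels), "extrinsics" (4x4, takes a point from camera to world coordinates). Camera axes: x right, y up, looking along -z (the intrinsics and any distortion apply to the point x, -y, -z); pixel columns grow to the right and rows downward; lengths in m; the calibration is good to about 2 mm. The wrist camera is an equidistant fisheye: a pixel r from the principal point sees the ray r / f radians off the axis. A picture is of the moment at which its call begins: read the wrist's pose just before it. get_calibration takes no time and is no camera call; for the wrist camera it gives the pose at the moment of the call.
- order.hand_in(): hands the job in, once; it reports no verdict.
The state is a dict: "clock": time; "joint_pos": joint angles; "qd": joint speeds; "joint_efforts": joint torques, N m; "eef_pos": TCP position; "orientation": TCP orientation; "wrist_force": force on the tool from outside, world axes, zero at the start; "wrist_torque": the same for the moment, N m; "gripper_width": finger opening in m.
Only numpy, scipy, OpenCV 4.12 (cv2) and the standard library are available. Lean on these libraries where they do the work, as an engineer would, in place of code of your own. Each camera call takes 0.05 s, during which the arm holds its last target.

## Working session

There is one attempt and no reset: what is moved stays moved. The work goes in short steps, Python scripts to look and compute and a shell command to move; the robot and the scene stay as the last step left them, time stands still between calls to the robot, and variables do not carry over. Pictures are saved under pics/ and viewed, and the job is handed in when it is done.

```bash
ls; mkdir -p pics; python3 - <<'E'
from cell import arm, read_camera, get_calibration
import cv2,numpy as np
print(arm.state())
for n in("side","top","wrist"):
    c=get_calibration(n); print(n,c)
    p,d=read_camera(n); cv2.imwrite(f"pics/{n}0.png",p[:,:,::-1]); np.save(f"pics/{n}0.npy",d)
E
```

```text
pics
{'clock': 0.0, 'joint_pos': array([ 1.09336877e+00,  3.14014785e-01,  4.49851624e-02,  1.30357813e+00,
       -1.04635716e-05,  1.43120685e+00]), 'qd': array([-0.00054745, -0.00063885, -0.00180565, -0.00061991, -0.00080671,
        0.00011303]), 'joint_efforts': array([-6.10311963e-04, -4.80616379e+01,  2.98539448e+01,  1.92022260e-02,
       -2.31421045e-04,  1.30131980e-06]), 'eef_pos': array([0.19035755, 0.5420475 , 0.2304032 ]), 'orientation': array([ 2.56259880e+00,  1.81587539e+00, -2.51968817e-03]), 'wrist_force': array([ 0.03983936, -0.45440859,  0.42439039]), 'wrist_torque': array([-0.03124243,  0.02957858, -0.0756749 ]), 'gripper_width': 0.08520562846951582}
side {'camera_matrix': array([[416.23745747,   0.        , 315.16977542],
       [  0.        , 416.23745747, 204.80615451],
       [  0.        ,   0.        ,   1.        ]]), 'extrinsics': array([[ 0.99371946,  0.07231086, -0.08539779,  0.44749712],
       [-0.11129332,  0.55929729, -0.82146232, -0.66674716],
       [-0.0116379 ,  0.82580729,  0.56383231,  0.63286429],
       [ 0.        ,  0.        ,  0.      
[... 195 characters left out ...]
, 'extrinsics': array([[-0.00158755,  0.98267711, -0.18531912,  0.33188122],
       [-0.99999658, -0.00117511,  0.00233536,  0.08161535],
       [ 0.00207713,  0.1853222 ,  0.98267562,  1.08360822],
       [ 0.        ,  0.        ,  0.        ,  1.        ]])}
wrist {'camera_matrix': array([[309.70691629,   0.        , 319.07279005],
       [  0.        , 309.70691629, 199.93336974],
       [  0.        ,   0.        ,   1.        ]]), 'extrinsics': array([[ 0.331773  , -0.9040538 , -0.26946876,  0.1224303 ],
       [ 0.94335541,  0.3171326 ,  0.09750637,  0.56719367],
       [-0.00269367, -0.28655479,  0.95806007,  0.37295477],
       [ 0.        ,  0.        ,  0.        ,  1.        ]])}
```

View pics/top0.png

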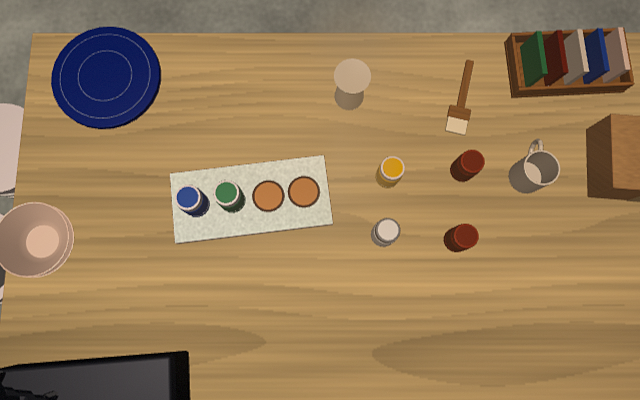

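View pics/side0.png

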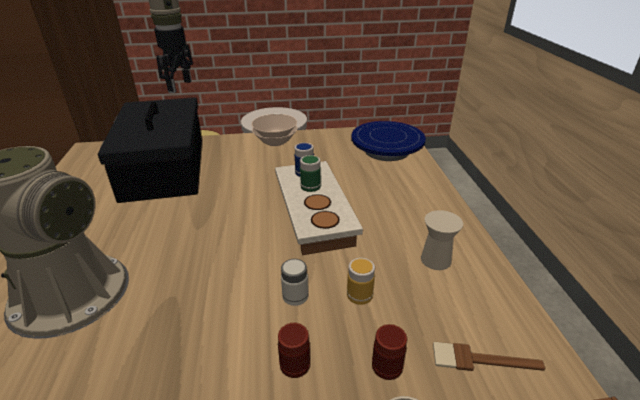

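View pics/wrist0.png

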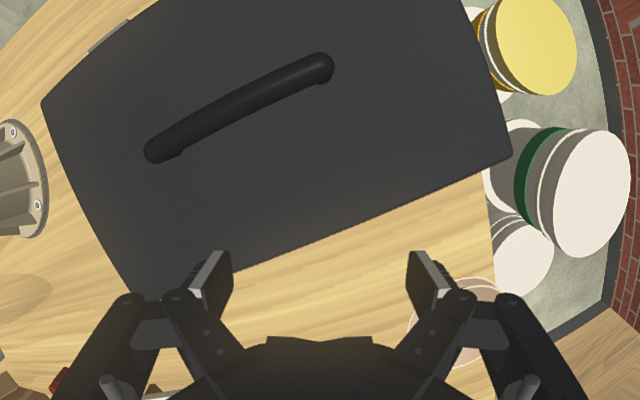

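The top view shows the red jars at about (470,162) and (461,237), the cork spots at (268,196) and (304,191), the blue jar at (188,198) and the green jar at (228,195). Next I'll measure them with depth.

```bash
cat > h.py <<'E'
from cell import arm, read_camera, get_calibration
import cv2,numpy as np
from scipy.spatial.transform import Rotation as R
def cloud(n,d):
    c=get_calibration(n);K=c["camera_matrix"];E=c["extrinsics"]
    v,u=np.mgrid[:400,:640]
    P=np.stack([(u-K[0,2])/K[0,0]*d,-(v-K[1,2])/K[1,1]*d,-d],-1)
    return P@E[:3,:3].T+E[:3,3]
def pose():
    s=arm.state(); return s["eef_pos"],R.from_rotvec(s["orientation"]),s
def circ(P):
    c,r=cv2.minEnclosingCircle(P[:,:2].astype(np.float32).reshape(-1,1,2)); return np.round(c,4),round(r,4)
E
python3 - <<'E'
from h import *
for n in("top","side"):
    d=np.load(f"pics/{n}0.npy"); W=cloud(n,d); im=cv2.imread(f"pics/{n}0.png")
    hsv=cv2.cvtColor(im,cv2.COLOR_BGR2HSV).astype(int); H,S,V=hsv[...,0],hsv[...,1],hsv[...,2]
    red=((H<8)|(H>172))&(S>140)&(V>30)&(d>0)
    cork=(S>120)&(abs(W[...,2]-.062)<.006)&(W[...,0]<.7)&(H<25)
    for nm,m in(("red",red),("cork",cork)):
        k,l,st,cc=cv2.connectedComponentsWithStats(m.astype(np.uint8))
        for i in range(1,k):
            if st[i,4]>150:
                P=W[l==i]
                zt=np.percentile(P[:,2],98); T=P[P[:,2]>zt-.006] if nm=="red" else P
                print(n,nm,cc[i].round(),st[i,4],"ztop",zt.round(4),circ(T),T.mean(0).round(4))
    # tops of all jars on the shelf
    m=(abs(W[...,2]-.140)<.008)&(W[...,0]>.3)&(d>0)
    k,l,st,cc=cv2.connectedComponentsWithStats(m.astype(np.uint8))
    for i in range(1,k):
        if st[i,4]>80: print(n,"z140",cc[i].round(),st[i,4],circ(W[l==i]),W[l==i].mean(0).round(4))
E
```

```text
top red [555.  55.] 759 ztop 0.0835 (array([ 0.856 , -0.4587]), 0.0493) [ 0.8543 -0.4596  0.0805]
top red [472. 161.] 369 ztop 0.0825 (array([ 0.6105, -0.2496]), 0.0247) [ 0.6099 -0.25    0.0794]
top red [465. 236.] 442 ztop 0.0831 (array([ 0.4531, -0.2273]), 0.0247) [ 0.4537 -0.2271  0.0798]
top cork [605. 163.] 276 ztop 0.0676 (array([ 0.6206, -0.5708]), 0.0857) [ 0.6096 -0.5381  0.0619]
top cork [303. 191.] 731 ztop 0.0648 (array([0.5499, 0.1028]), 0.0328) [0.5496 0.1026 0.0611]
top cork [268. 196.] 732 ztop 0.0647 (array([0.5406, 0.1772]), 0.0331) [0.5407 0.1768 0.061 ]
top z140 [226. 193.] 530 (array([0.5304, 0.2506]), 0.0257) [0.5297 0.25   0.139 ]
top z140 [188. 198.] 539 (array([0.522 , 0.3248]), 0.026) [0.5209 0.3242 0.1389]
side red [225.   6.] 233 ztop 0.2636 (array([0.2128, 1.9822]), 0.0908) [0.212  1.9806 0.2608]
side red [262.   5.] 176 ztop 0.261 (array([0.4331, 1.9882]), 0.0805) [0.4337 1.9795 0.2593]
side red [304.   4.] 209 ztop 0.2564 (array([0.6807, 1.9791]), 0.0993) [0.6528 1.9789 0.254 ]
side red [136.   9.] 177 ztop 0.2651 (array([-0.2763,  1.9885]), 0.0609) [-
[... 2927 characters left out ...]
array([-0.4899,  1.4794]), 0.4545) [-0.4362  1.2316  0.0621]
side cork [317. 202.] 286 ztop 0.0658 (array([0.5409, 0.1764]), 0.0327) [0.5398 0.1757 0.0635]
side cork [325. 219.] 349 ztop 0.0656 (array([0.5498, 0.1025]), 0.0325) [0.5491 0.1013 0.0633]
side cork [389. 353.] 189 ztop 0.0679 (array([ 0.6099, -0.2504]), 0.0263) [ 0.604  -0.2666  0.0615]
side cork [294. 352.] 172 ztop 0.0677 (array([ 0.4539, -0.2321]), 0.0259) [ 0.453  -0.2459  0.0614]
side z140 [454.  37.] 1253 (array([1.0062, 1.2969]), 0.9853) [1.3289 1.563  0.1403]
side z140 [304. 148.] 183 (array([0.5223, 0.3264]), 0.0271) [0.5221 0.3202 0.1399]
side z140 [310. 161.] 210 (array([0.5327, 0.2522]), 0.0272) [0.5316 0.2461 0.1399]
```

```bash
cat >> h.py <<'E'
def go(x,y,z,yaw=7.1):
    p,r,s=pose(); Rm=r.as_matrix()
    h=np.deg2rad(yaw); c,sn=np.cos(h),np.sin(h)
    T=np.array([[c,sn,0],[sn,-c,0],[0,0,-1]])
    d=Rm.T@(np.array([x,y,z])-p); w=np.rad2deg(R.from_matrix(Rm.T@T).as_rotvec())
    d2=T.T@(np.array([x,y,z])-p)
    print("t",round(s["clock"],2),"tcp",p.round(4),"w",round(s["gripper_width"],4),"F",s["wrist_force"].round(1),"shift mm",(d*1e3).round(1),"turn",w.round(2),"| shift in final axes",(d2*1e3).round(1))
E
python3 -m pendant '[[0,0,-0.02,0,0,8,100],[0,0,-0.02,0,0,8,100],[0,0,-0.02,0,0,8,100],[0,0,-0.01,0,0,8,100],[0,0,0,0,0,8,100]]' 40
python3 -m pendant '[[0,0,0,0,0,8,100],[0,0,0,0,0,8,100],[0,0,0,0,0,7.5,100]]'
python3 -c "from h import *;go(.6103,-.2496,.2)"
```

```text
clock: 0.65
eef_pos: [0.1909, 0.5432, 0.303]
orientation: [-3.03, -0.821, -0.003]
wrist_force: [-0.1, 0.6, -0.6]
gripper_width: 0.0853
clock: 0.95
eef_pos: [0.1905, 0.5424, 0.301]
orientation: [3.135, 0.187, -0.0]
wrist_force: [0.2, -0.4, 0.0]
gripper_width: 0.0855
t 0.95 tcp [0.1905 0.5424 0.301 ] w 0.0855 F [ 0.2 -0.4  0. ] shift mm [322.8 836.2 101.3] turn [ 0.03  0.02 -0.28] | shift in final axes [318.7 837.8 101. ]
```

```bash

python3 -m pendant '[[0.008,0.02,0,0,0,0,100],[0.016,0.042,0,0,0,0,100],[0.016,0.042,0,0,0,0,100],[0.016,0.042,0,0,0,0,100],[0.016,0.042,0,0,0,0,100]]' >/dev/null
python3 -m pendant '[[0.016,0.042,0,0,0,0,100],[0.016,0.042,0,0,0,0,100],[0.016,0.042,0,0,0,0,100],[0.016,0.042,0,0,0,0,100],[0.016,0.042,0,0,0,0,100]]' >/dev/null
python3 -m pendant '[[0.016,0.042,0,0,0,0,100],[0.016,0.042,0,0,0,0,100],[0.016,0.042,0,0,0,0,100],[0.016,0.042,0,0,0,0,100],[0.016,0.042,0,0,0,0,100]]' >/dev/null
python3 -m pendant '[[0.016,0.042,0,0,0,0,100],[0.016,0.042,0,0,0,0,100],[0.016,0.042,0,0,0,0,100],[0.008,0.02,0,0,0,0,100],[0,0,0,0,0,0,100]]'
python3 -c "from h import *;go(.6103,-.2496,.13)"
```

```text
clock: 2.95
eef_pos: [0.571, -0.1728, 0.2995]
orientation: [-3.135, -0.19, 0.002]
wrist_force: [-0.3, -0.2, -0.3]
gripper_width: 0.0853
t 2.95 tcp [ 0.571  -0.1728  0.2995] w 0.0853 F [-0.3 -0.2 -0.3] shift mm [ 30.   81.1 169.4] turn [-0.03  0.08 -0.16] | shift in final axes [ 29.5  81.1 169.5]
```

```bash

python3 -m pendant '[[0.01,0.027,0.02,0,0,0,100],[0.01,0.027,0.04,0,0,0,100],[0.01,0.027,0.04,0,0,0,100],[0,0,0.04,0,0,0,100],[0,0,0.03,0,0,0,100]]' >/dev/null
python3 -m pendant '[[0,0,0,0,0,0,100],[0,0,0,0,0,0,100]]'
python3 - <<'E'
from h import *
go(.6103,-.2496,.021)
p,d=read_camera("wrist");cv2.imwrite("pics/w1.png",p[:,:,::-1])
E
```

```text
clock: 3.65
eef_pos: [0.6096, -0.2455, 0.1316]
orientation: [-3.135, -0.197, 0.002]
wrist_force: [-0.1, 0.3, 1.0]
gripper_width: 0.0856
t 3.65 tcp [ 0.6096 -0.2455  0.1316] w 0.0856 F [-0.1  0.3  1. ] shift mm [  0.3   4.3 110.6] turn [-0.06  0.05  0.09] | shift in final axes [  0.2   4.2 110.6]
```

View pics/w1.png

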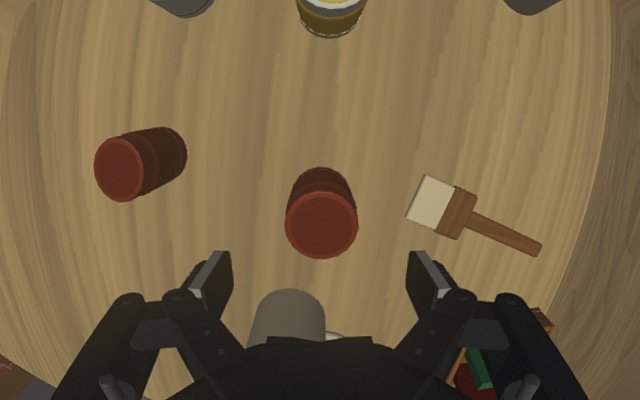

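```bash
python3 - <<'E'
from h import *
W=cloud("top",np.load("pics/top0.npy"))
for uv in((446,132),(466,135),(468,118),(530,190),(513,180)): print(uv,W[uv[1],uv[0]].round(3))
E
python3 -m pendant '[[0,0.004,0.02,0,0,0,100],[0,0,0.03,0,0,0,100],[0,0,0.03,0,0,0,100],[0,0,0.02,0,0,0,100],[0,0,0.01,0,0,0,100]]'
python3 -m pendant '[[0,0,0,0,0,0,100],[0,0,0,0,0,0,100]]'
python3 -c "from h import *;go(.6103,-.2496,.021)"
```

```text
(446, 132) [ 0.7   -0.221 -0.   ]
(466, 135) [ 0.694 -0.266 -0.001]
(468, 118) [ 0.729 -0.269  0.012]
(530, 190) [ 0.558 -0.386  0.035]
(513, 180) [ 0.583 -0.357  0.019]
clock: 4.2
eef_pos: [0.6112, -0.2503, 0.0221]
orientation: [3.135, 0.196, 0.002]
wrist_force: [-0.2, -0.2, -0.2]
gripper_width: 0.0852
clock: 4.4
eef_pos: [0.6118, -0.2509, 0.0234]
orientation: [3.134, 0.196, 0.004]
wrist_force: [0.5, 0.5, -0.3]
gripper_width: 0.0854
t 4.4 tcp [ 0.6118 -0.2509  0.0234] w 0.0854 F [ 0.5  0.5 -0.3] shift mm [-1.4 -1.5  2.4] turn [ 0.1  -0.15  0.06] | shift in final axes [-1.4 -1.5  2.4]
```

```bash

python3 -m pendant '[[0,0,0,0,0,0,60],[0,0,0,0,0,0,40],[0,0,0,0,0,0,20],[0,0,0,0,0,0,0],[0,0,0,0,0,0,0]]' 40
python3 -m pendant '[[0,0,0,0,0,0,0],[0,0,0,0,0,0,0],[0,0,0,0,0,0,0]]'
python3 -c "from h import *;go(.6103,-.2496,.021)"
```

```text
clock: 4.9
eef_pos: [0.6115, -0.2508, 0.023]
orientation: [3.134, 0.196, 0.004]
wrist_force: [-0.1, 1.3, 5.7]
gripper_width: 0.0532
clock: 5.2
eef_pos: [0.6115, -0.2508, 0.023]
orientation: [3.134, 0.196, 0.004]
wrist_force: [0.2, 0.1, 5.8]
gripper_width: 0.0529
t 5.2 tcp [ 0.6115 -0.2508  0.023 ] w 0.0529 F [0.2 0.1 5.8] shift mm [-1.1 -1.4  2. ] turn [ 0.08 -0.13  0.05] | shift in final axes [-1.1 -1.4  2. ]
```

```bash

python3 -m pendant '[[0,0,-0.01,0,0,0,0],[0,0,-0.02,0,0,0,0],[0,0,-0.03,0,0,0,0],[0,0,-0.03,0,0,0,0],[0,0,-0.03,0,0,0,0]]' >/dev/null
python3 -m pendant '[[0,0,-0.03,0,0,0,0],[0,0,-0.02,0,0,0,0],[0,0,0,0,0,0,0]]'
python3 - <<'E'
from h import *
go(.5406,.177,.2)
a,d=read_camera("wrist");b,d2=read_camera("side");cv2.imwrite("pics/w2.png",np.vstack([a[100:],b[100:]])[:,:,::-1]);np.save("pics/s2.npy",d2);cv2.imwrite("pics/s2.png",b[:,:,::-1])
E
```

```text
clock: 6.0
eef_pos: [0.6118, -0.2512, 0.195]
orientation: [3.132, 0.196, 0.007]
wrist_force: [1.6, -0.2, -1.8]
gripper_width: 0.0528
t 6.0 tcp [ 0.6118 -0.2512  0.195 ] w 0.0528 F [ 1.6 -0.2 -1.8] shift mm [ -17.4 -433.7   -6.5] turn [ 0.19 -0.26  0.04] | shift in final axes [ -17.8 -433.7   -5. ]
```

View pics/w2.png

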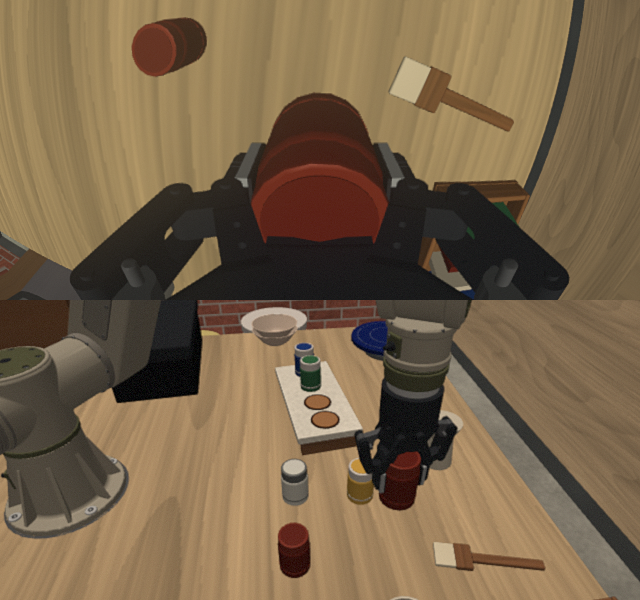

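```bash
cat >> h.py <<'E'
def tilt(n,d,im,lo,hi):
    W=cloud(n,d); hsv=cv2.cvtColor(im,cv2.COLOR_BGR2HSV).astype(int);H,S,V=hsv[...,0],hsv[...,1],hsv[...,2]
    m=((H<8)|(H>172))&(S>140)&(d>0)&np.all((W>lo)&(W<hi),-1)
    k,l,st,cc=cv2.connectedComponentsWithStats(m.astype(np.uint8)); i=1+np.argmax(st[1:,4]); P=W[l==i]
    from scipy.optimize import least_squares
    c0=P.mean(0)
    # cylinder side r=27 body, points well below the lid
    zt=P[:,2].max(); Q=P[P[:,2]<zt-.024]
    def f(q):
        a=np.array([q[2],q[3],1]);a/=np.linalg.norm(a); v=Q-np.array([q[0],q[1],c0[2]])
        return np.linalg.norm(v-np.outer(v@a,a),axis=1)-.027
    s=least_squares(f,[c0[0],c0[1],0,0],loss="soft_l1",f_scale=.001)
    print(n,"pix",cc[i],len(Q),"axis at z",c0[2].round(4),s.x[:2].round(4),"tilt deg x,y",np.rad2deg(s.x[2:]).round(1),"zrange",P[:,2].min().round(4),zt.round(4),"rms",np.sqrt(np.mean(f(s.x)**2)).round(4))
E
python3 - <<'E'
from h import *
im=cv2.imread("pics/s2.png");d=np.load("pics/s2.npy")
tilt("side",d,im,[.5,-.4,.1],[.75,-.1,.4])
tilt("side",d,im,[.35,-.3,.004],[.53,-.15,.2])
E
```

```text
side pix [401.9197262  280.23210952] 1170 axis at z 0.2222 [ 0.6106 -0.2473] tilt deg x,y [-0.1  1.5] zrange 0.1721 0.2707 rms 0.0008
side pix [293.5720524 349.0727802] 565 axis at z 0.0599 [ 0.4543 -0.2253] tilt deg x,y [0.  0.5] zrange 0.0046 0.084 rms 0.0007
```

```bash

python3 -m pendant '[[0,-0.02,-0.01,0,0,0,0],[-0.002,-0.04,0,0,0,0,0],[-0.002,-0.04,0,0,0,0,0],[-0.002,-0.04,0,0,0,0,0],[-0.002,-0.04,0,0,0,0,0]]' >/dev/null
python3 -m pendant '[[-0.002,-0.04,0,0,0,0,0],[-0.002,-0.04,0,0,0,0,0],[-0.002,-0.04,0,0,0,0,0],[-0.002,-0.04,0,0,0,0,0],[-0.002,-0.04,0,0,0,0,0]]' >/dev/null
python3 -m pendant '[[0,-0.03,0,0,0,0,0],[0,-0.02,0,0,0,0,0],[0,0,0,0,0,0,0],[0,0,0,0,0,0,0]]' 
python3 -c "from h import *;go(.541,.1755,.12)"
```

```text
clock: 7.5
eef_pos: [0.5378, 0.1746, 0.2001]
orientation: [3.135, 0.198, -0.004]
wrist_force: [0.2, -0.7, -3.5]
gripper_width: 0.0526
t 7.5 tcp [0.5378 0.1746 0.2001] w 0.0526 F [ 0.2 -0.7 -3.5] shift mm [ 3.5 -0.6 80. ] turn [0.02 0.15 0.14] | shift in final axes [ 3.3 -0.5 80.1]
```

```bash

python3 -m pendant '[[0.003,-0.001,0.02,0,0,0,0],[0,0,0.025,0,0,0,0],[0,0,0.02,0,0,0,0],[0,0,0.015,0,0,0,0],[0,0,0,0,0,0,0]]' >/dev/null
python3 -m pendant '[[0,0,0,0,0,0,0]]'
python3 - <<'E'
from h import *
go(.541,.1755,.085)
for n in("side","top"):
    b,d2=read_camera(n)
    im=b[:,:,::-1].copy();cv2.imwrite(f"pics/{n}3.png",im)
    try: tilt(n,d2,im,[.45,.1,.064],[.65,.25,.3])
    except Exception as e: print(e)
E
```

```text
clock: 8.1
eef_pos: [0.5417, 0.1745, 0.121]
orientation: [3.135, 0.194, -0.002]
wrist_force: [-0.4, -0.2, -2.6]
gripper_width: 0.0531
t 8.1 tcp [0.5417 0.1745 0.121 ] w 0.0531 F [-0.4 -0.2 -2.6] shift mm [-0.5 -1.1 36. ] turn [ 0.01  0.08 -0.03] | shift in final axes [-0.5 -1.1 36. ]
side pix [317.58674189 174.35260931] 521 axis at z 0.1503 [0.5415 0.1781] tilt deg x,y [0.4 1.6] zrange 0.1003 0.1979 rms 0.0014
attempt to get argmax of an empty sequence
```

View pics/side3.png

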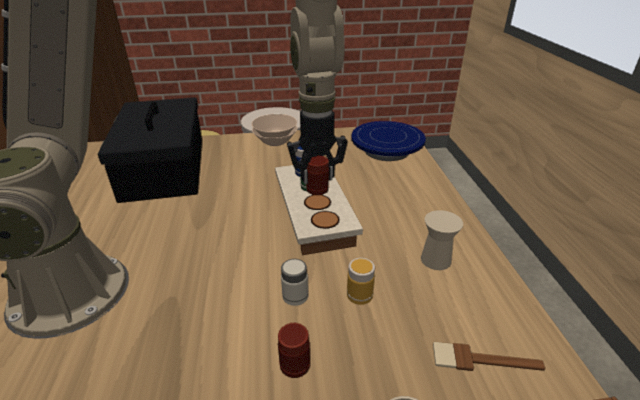

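The jar is held upright at (318,174) above the far spot, within about 1 mm. Lowering it now.

```bash

python3 -m pendant '[[0,0,0.01,0,0,0,0],[0,0,0.01,0,0,0,0],[0,0,0.008,0,0,0,0],[0,0,0.004,0,0,0,0],[0,0,0.002,0,0,0,0]]'
python3 -m pendant '[[0,0,0.001,0,0,0,0],[0,0,0,0,0,0,0]]'
python3 -c "from h import *;go(.541,.1755,.085)"
```

```text
clock: 8.7
eef_pos: [0.5414, 0.1754, 0.0864]
orientation: [3.135, 0.196, -0.002]
wrist_force: [-0.8, -0.4, -4.1]
gripper_width: 0.0528
clock: 8.9
eef_pos: [0.5421, 0.1755, 0.0864]
orientation: [-3.135, -0.196, -0.0]
wrist_force: [-0.1, 0.1, -3.8]
gripper_width: 0.0529
t 8.9 tcp [0.5421 0.1755 0.0864] w 0.0529 F [-0.1  0.1 -3.8] shift mm [-1.1 -0.2  1.4] turn [-0.   -0.02  0.05] | shift in final axes [-1.1 -0.2  1.4]
```

Not yet in contact (the full weight is still on the gripper). I'll creep down.

```bash

python3 -m pendant '[[0,0,0.001,0,0,0,0],[0,0,0,0,0,0,0]]'
python3 -m pendant '[[0,0,0.001,0,0,0,0],[0,0,0,0,0,0,0]]'
```

```text
clock: 9.1
eef_pos: [0.5422, 0.1755, 0.0855]
orientation: [-3.135, -0.196, -0.001]
wrist_force: [0.0, -0.5, -2.4]
gripper_width: 0.053
clock: 9.3
eef_pos: [0.5422, 0.1755, 0.085]
orientation: [-3.135, -0.196, -0.001]
wrist_force: [-0.5, -0.1, 1.8]
gripper_width: 0.0531
```

```bash

python3 -m pendant '[[0,0,0,0,0,0,66],[0,0,0,0,0,0,72],[0,0,0,0,0,0,100],[0,0,0,0,0,0,100],[0,0,0,0,0,0,100]]'
python3 -m pendant '[[0,0,-0.01,0,0,0,100],[0,0,-0.02,0,0,0,100],[0,0,-0.03,0,0,0,100],[0,0,-0.03,0,0,0,100],[0,0,-0.03,0,0,0,100]]'
python3 -m pendant '[[0,0.02,-0.03,0,0,0,100],[0,0.04,0,0,0,0,100],[0,0.04,0,0,0,0,100],[0,0.04,0,0,0,0,100],[0,0.02,0,0,0,0,100]]'
python3 - <<'E'
from h import *
for n in("side","top"):
    b,d2=read_camera(n)
    im=b[:,:,::-1].copy();cv2.imwrite(f"pics/{n}4.png",im)
    tilt(n,d2,im,[.45,.1,.064],[.65,.25,.3])
go(.454,-.2273,.13)
E
```

```text
clock: 9.8
eef_pos: [0.5421, 0.1754, 0.0843]
orientation: [-3.135, -0.196, -0.0]
wrist_force: [-1.4, 0.9, -0.5]
gripper_width: 0.0853
clock: 10.3
eef_pos: [0.5419, 0.1754, 0.2063]
orientation: [-3.135, -0.196, -0.001]
wrist_force: [0.2, 0.2, 0.4]
gripper_width: 0.0854
clock: 10.8
eef_pos: [0.5622, 0.0139, 0.2353]
orientation: [3.135, 0.192, 0.002]
wrist_force: [-0.1, -0.4, -0.1]
gripper_width: 0.0854
side pix [317.09146341 187.75762195] 362 axis at z 0.1134 [0.5419 0.1783] tilt deg x,y [-0.3  0.1] zrange 0.0641 0.1455 rms 0.0013
top pix [264.67630058 187.6955684 ] 4 axis at z 0.1406 [0.5163 0.1039] tilt deg x,y [ -33.  -109.7] zrange 0.1175 0.1455 rms 0.0001
t 10.9 tcp [0.5624 0.0139 0.235 ] w 0.0853 F [ 0.9  0.2 -0.5] shift mm [-136.7  226.4  105. ] turn [ 0.04 -0.05 -0.19] | shift in final axes [-137.3  226.   105. ]
```

View pics/side4.png

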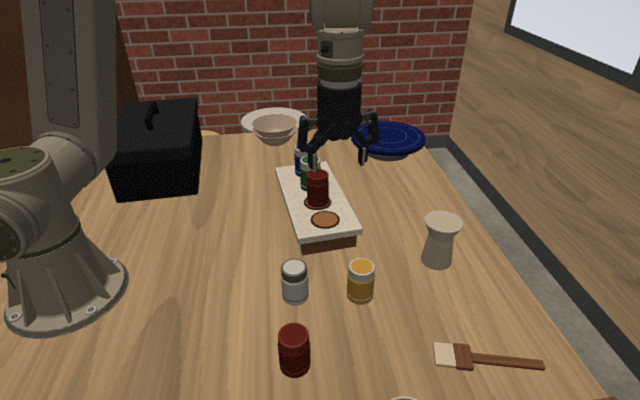

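The first jar stands upright on its spot at (317,188), about 1–2 mm off centre. On to the second jar.

```bash

python3 -m pendant '[[-0.011,0.018,0,0,0,0,100],[-0.022,0.036,0,0,0,0,100],[-0.022,0.036,0,0,0,0,100],[-0.022,0.036,0.01,0,0,0,100],[-0.022,0.036,0.02,0,0,0,100]]' >/dev/null
python3 -m pendant '[[-0.022,0.036,0.025,0,0,0,100],[-0.016,0.028,0.03,0,0,0,100],[0,0,0.02,0,0,0,100],[0,0,0,0,0,0,100],[0,0,0,0,0,0,100]]'
python3 - <<'E'
from h import *
go(.454,-.2273,.021)
p,d=read_camera("wrist");cv2.imwrite("pics/w5.png",p[:,:,::-1])
E
```

```text
clock: 11.9
eef_pos: [0.4543, -0.2239, 0.1299]
orientation: [-3.135, -0.197, -0.0]
wrist_force: [0.2, -0.2, 0.2]
gripper_width: 0.0857
t 11.9 tcp [ 0.4543 -0.2239  0.1299] w 0.0857 F [ 0.2 -0.2  0.2] shift mm [ -0.8   3.4 108.9] turn [-0.03 -0.    0.09] | shift in final axes [ -0.7   3.3 108.9]
```

View pics/w5.png

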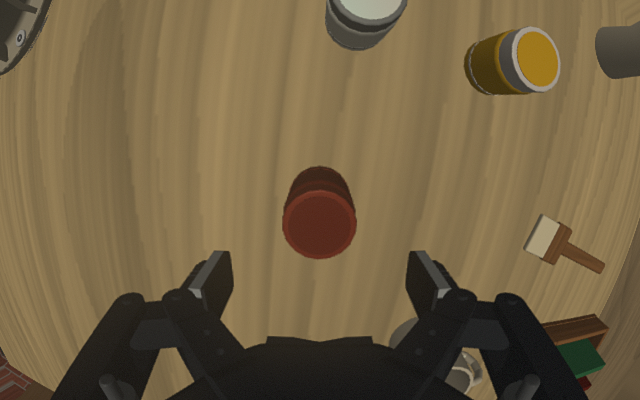

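The second jar is centred between the open fingers at (319,224), with nothing in the way.

```bash

python3 -m pendant '[[-0.001,0.003,0.02,0,0,0,100],[0,0,0.03,0,0,0,100],[0,0,0.03,0,0,0,100],[0,0,0.018,0,0,0,100],[0,0,0.008,0,0,0,100]]' >/dev/null
python3 -m pendant '[[0,0,0,0,0,0,100],[0,0,0,0,0,0,60],[0,0,0,0,0,0,40],[0,0,0,0,0,0,20],[0,0,0,0,0,0,0]]' 40
python3 -m pendant '[[0,0,0,0,0,0,0],[0,0,0,0,0,0,0],[0,0,0,0,0,0,0],[0,0,0,0,0,0,0]]'
python3 -c "from h import *;go(.454,-.2273,.023)"
```

```text
clock: 12.95
eef_pos: [0.4547, -0.2284, 0.025]
orientation: [3.134, 0.196, 0.004]
wrist_force: [-0.1, 1.8, 5.6]
gripper_width: 0.0527
clock: 13.35
eef_pos: [0.4547, -0.2284, 0.025]
orientation: [3.134, 0.196, 0.004]
wrist_force: [0.6, 1.4, 5.9]
gripper_width: 0.0523
t 13.35 tcp [ 0.4547 -0.2284  0.025 ] w 0.0523 F [0.6 1.4 5.9] shift mm [-0.6 -1.1  2. ] turn [ 0.1  -0.16  0.05] | shift in final axes [-0.6 -1.1  2. ]
```

```bash

python3 -m pendant '[[0,0,-0.01,0,0,0,0],[0,0,-0.02,0,0,0,0],[0,0,-0.03,0,0,0,0],[0,0,-0.03,0,0,0,0],[0,0,-0.03,0,0,0,0]]' >/dev/null
python3 -m pendant '[[0,0,-0.03,0,0,0,0],[0,0,-0.03,0,0,0,0],[0,0,0,0,0,0,0]]'
python3 -c "from h import *;go(.5499,.1012,.2)"
```

```text
clock: 14.15
eef_pos: [0.4553, -0.2291, 0.208]
orientation: [3.131, 0.195, 0.009]
wrist_force: [0.5, -0.3, -2.6]
gripper_width: 0.0523
t 14.15 tcp [ 0.4553 -0.2291  0.208 ] w 0.0523 F [ 0.5 -0.3 -2.6] shift mm [ 134.9 -316.     7.1] turn [ 0.3  -0.32  0.04] | shift in final axes [ 134.7 -316.1    8. ]
```

```bash

python3 -m pendant '[[0.008,-0.018,0,0,0,0,0],[0.016,-0.038,0,0,0,0,0],[0.016,-0.038,0,0,0,0,0],[0.016,-0.038,0,0,0,0,0],[0.016,-0.038,0,0,0,0,0]]' >/dev/null
python3 -m pendant '[[0.016,-0.038,0,0,0,0,0],[0.016,-0.038,0,0,0,0,0],[0.016,-0.036,0,0,0,0,0],[0.010,-0.022,0,0,0,0,0],[0.005,-0.012,0,0,0,0,0]]' >/dev/null
python3 -m pendant '[[0,0,0,0,0,0,0],[0,0,0,0,0,0,0]]'
python3 -c "from h import *;go(.5499,.1012,.122)"
```

```text
clock: 15.35
eef_pos: [0.5474, 0.102, 0.2026]
orientation: [3.135, 0.196, -0.002]
wrist_force: [0.2, 0.0, -3.8]
gripper_width: 0.0528
t 15.35 tcp [0.5474 0.102  0.2026] w 0.0528 F [ 0.2  0.  -3.8] shift mm [ 2.5  1.  80.6] turn [0.03 0.09 0.04] | shift in final axes [ 2.3  1.1 80.6]
```

```bash

python3 -m pendant '[[0.002,0.001,0.02,0,0,0,0],[0,0,0.025,0,0,0,0],[0,0,0.02,0,0,0,0],[0,0,0.015,0,0,0,0],[0,0,0,0,0,0,0]]' >/dev/null
python3 -m pendant '[[0,0,0,0,0,0,0]]'
python3 - <<'E'
from h import *
go(.5499,.1012,.087)
b,d2=read_camera("side")
im=b[:,:,::-1].copy();cv2.imwrite(f"pics/side6.png",im[80:260,220:420].repeat(3,0).repeat(3,1))
tilt("side",d2,im,[.45,.05,.064],[.65,.14,.3])
E
```

```text
clock: 15.95
eef_pos: [0.5499, 0.1007, 0.1235]
orientation: [3.135, 0.193, -0.001]
wrist_force: [0.5, 0.5, -2.4]
gripper_width: 0.0525
t 15.95 tcp [0.5499 0.1007 0.1235] w 0.0525 F [ 0.5  0.5 -2.4] shift mm [ 0.1 -0.5 36.5] turn [ 0.01  0.03 -0.05] | shift in final axes [ 0.  -0.5 36.5]
side pix [325.25094103 190.89084065] 593 axis at z 0.1509 [0.5497 0.1041] tilt deg x,y [0.1 1.6] zrange 0.1012 0.2005 rms 0.0013
```

View pics/side6.png

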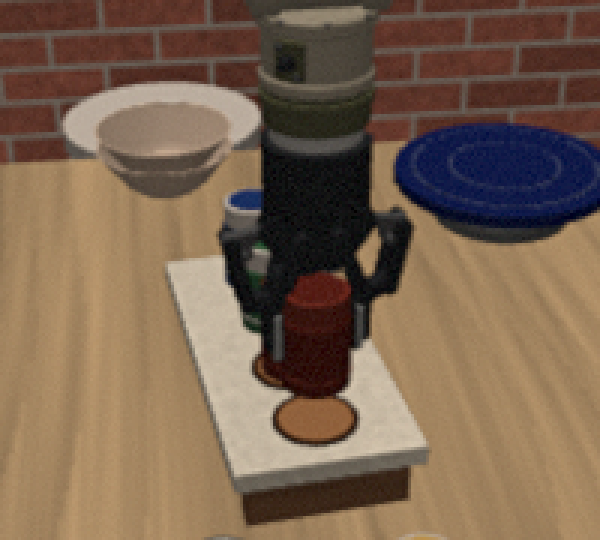

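The jar hangs upright over the near cork spot (crop (318,335), spot at (316,418)), and the measured axis is about 1 mm off. Lowering.

```bash

python3 -m pendant '[[0,0,0.01,0,0,0,0],[0,0,0.01,0,0,0,0],[0,0,0.008,0,0,0,0],[0,0,0.004,0,0,0,0],[0,0,0.002,0,0,0,0]]' >/dev/null
python3 -m pendant '[[0,0,0.001,0,0,0,0],[0,0,0,0,0,0,0]]'
python3 -m pendant '[[0,0,0.001,0,0,0,0],[0,0,0,0,0,0,0]]'
```

```text
clock: 16.7
eef_pos: [0.5503, 0.1019, 0.0883]
orientation: [-3.135, -0.196, -0.0]
wrist_force: [0.2, 0.0, -3.4]
gripper_width: 0.0527
clock: 16.9
eef_pos: [0.5504, 0.1019, 0.0875]
orientation: [-3.135, -0.196, -0.001]
wrist_force: [-0.6, -0.0, -1.9]
gripper_width: 0.0522
```

```bash

python3 -m pendant '[[0,0,0.001,0,0,0,0],[0,0,0,0,0,0,0]]'
python3 -m pendant '[[0,0,0,0,0,0,66],[0,0,0,0,0,0,72],[0,0,0,0,0,0,100],[0,0,0,0,0,0,100],[0,0,0,0,0,0,100]]'
python3 -m pendant '[[0,0,-0.01,0,0,0,100],[0,0,-0.02,0,0,0,100],[0,0,-0.03,0,0,0,100],[0,0,-0.03,0,0,0,100],[0,0,-0.03,0,0,0,100]]'
python3 -m pendant '[[0,0.02,-0.03,0,0,0,100],[0,0.04,0,0,0,0,100],[0,0.04,0,0,0,0,100],[0,0.04,0,0,0,0,100],[0,0.03,0,0,0,0,100]]'
python3 -m pendant '[[0,0.03,0,0,0,0,100],[0,0.02,0,0,0,0,100],[0,0,0,0,0,0,100]]'
python3 - <<'E'
from h import *
for n in("side","top"):
    b,d=read_camera(n); im=b[:,:,::-1].copy();cv2.imwrite(f"pics/{n}7.png",im)
    if n=="side":
        tilt(n,d,im,[.45,.05,.064],[.65,.14,.3]); tilt(n,d,im,[.45,.142,.064],[.65,.22,.3])
    W=cloud(n,d); 
    for c in((.5499,.1027),(.5406,.177),(.5304,.2506),(.522,.3248)):
        m=(abs(W[...,2]-.140)<.008)&(np.hypot(W[...,0]-c[0],W[...,1]-c[1])<.034)&(d>0)
        if m.sum()>20: print(n,c,m.sum(),circ(W[m]))
E
```

```text
clock: 17.1
eef_pos: [0.5504, 0.1019, 0.087]
orientation: [-3.135, -0.196, -0.001]
wrist_force: [-2.2, 0.3, 2.6]
gripper_width: 0.0525
clock: 17.6
eef_pos: [0.5503, 0.1018, 0.0863]
orientation: [-3.135, -0.196, -0.0]
wrist_force: [0.4, 0.7, -0.2]
gripper_width: 0.0851
clock: 18.1
eef_pos: [0.5501, 0.1019, 0.2082]
orientation: [-3.135, -0.196, -0.001]
wrist_force: [0.5, 0.3, 0.1]
gripper_width: 0.0854
clock: 18.6
eef_pos: [0.5716, -0.069, 0.2373]
orientation: [3.135, 0.194, 0.002]
wrist_force: [0.6, 0.1, 0.6]
gripper_width: 0.0857
clock: 18.9
eef_pos: [0.5779, -0.1191, 0.2367]
orientation: [3.135, 0.19, 0.001]
wrist_force: [-0.2, -0.3, 0.4]
gripper_width: 0.0854
side pix [322.10756972 208.53984064] 346 axis at z 0.1052 [0.5505 0.1047] tilt deg x,y [0.8 0. ] zrange 0.0643 0.1454 rms 0.0012
side pix [310.56768559 186.61135371] 124 axis at z 0.1149 [0.5427 0.1774] tilt deg x,y [ 1.6 -2.4] zrange 0.0669 0.1453 rms 0.0011
side (0.5499, 0.1027) 109 (array([0.5489, 0.1013]), 0.025)
side (0.5406, 0.177) 91 (array([0.5421, 0.1773]), 0.0268)
side (0.5304, 0.2506) 170 (array([0.5314, 0.2522]), 0.0268)
side (0.522, 0.3248) 180 (array([0.523 , 0.3274]), 0.0276)
top (0.5499, 0.1027) 530 (array([0.549, 0.102]), 0.0258)
top (0.5406, 0.177) 536 (array([0.5406, 0.1751]), 0.0256)
top (0.5304, 0.2506) 529 (array([0.5308, 0.2502]), 0.0259)
top (0.522, 0.3248) 542 (array([0.5218, 0.3249]), 0.026)
```

View pics/top7.png

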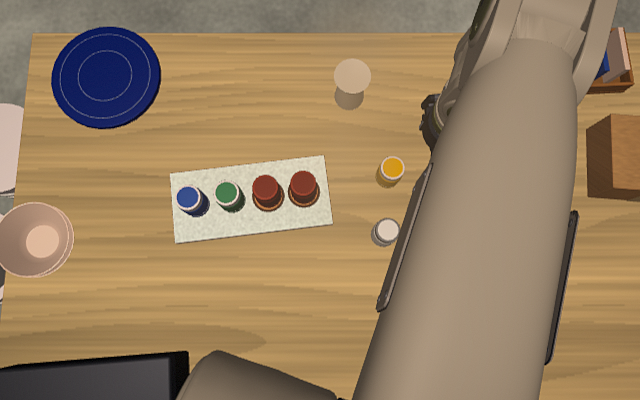

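View pics/side7.png

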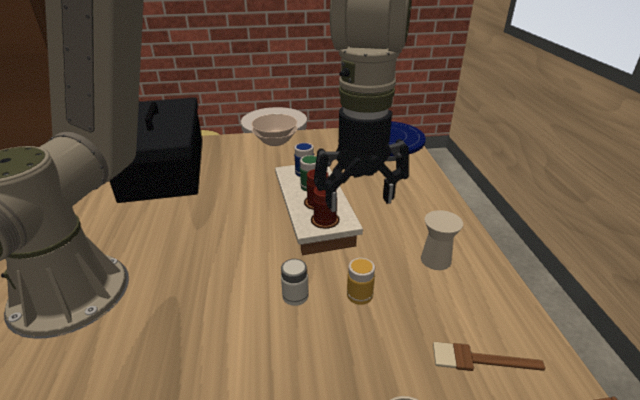

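All four jars stand in one row in the top view, at (191,200), (230,196), (267,193) and (304,188). The gripper is clear, so I'm handing in.

```bash
python3 -c "
from cell import order,arm
print(order.hand_in(),arm.state()['clock'])"
```

```text
the job is handed in; nothing more can be done
the job is handed in; nothing more can be done
```

Both red-brown jars now stand upright on the two cork spots, making one row of four with the blue and green jars. I handed the job in at about 19 s on the robot's clock; no verdict is reported.

- **Placing:** I lowered each jar in 1 mm steps until the wrist force showed contact, then released it.
- **Position:** in the last pictures both jars were within about 2–3 mm of their spot centres. The side and top cameras differ by about 1–3 mm, well within the 15 mm allowed.
- **Tilt:** the near jar fitted at under 1°. The far jar fitted at up to about 3°, but it was partly hidden in that view. It had fitted at 0.3° just after it was set down.
- **Blue and green jars:** the top camera shows a shift of 0.6 mm or less, and the side camera about 1 mm, which is measurement noise.
- **Robot:** the gripper was open and well clear when I handed in. The wrist force I read stayed below 7 N throughout.

No check failed.

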